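# Return the check weights to their graded block

## Robot

A 6-joint arm with a two-finger parallel gripper is mounted at the origin on a cart in front of the work surface, level with it; the furniture and walls round the work are solid. World frame = base frame: x ahead of the robot, y to its left, z up, the work surface at z = 0. Lengths are in m, angles in degrees, forces in N, time in s.
With the tool pointing down it reaches from about 0.375 to 0.9 m from the base axis. Payload 3.1 kg.
Tool frame: the origin (TCP) lies midway between the tips of the shut fingers; the grasp point (between the pads) lies 19 mm behind it; z points along the fingers, y is the line along which they close (so a half turn about z gives the same grasp; the last joint's range is limited). The gripper opens to 87 mm and grips with 3 to 60 N. Pads are 19 mm wide; open, the fingers measure 117 mm over their backs; the gripper's body (75 mm by 190 mm) begins 51 mm behind the grasp point.
Start: joints at [-85.686, 30.224, 82.088, -0, 67.689, -10.227], TCP at [0.157, -0.605, 0.2] pointing down, gripper open.
Joint ranges: [-176.69, 176.69], [-43.24, 126.21], [12.49, 139.97], [-82, 262], [0, 151.66], [-163.58, 163.58]. Speed limits (degrees/s): [159.86, 159.86, 180, 180, 180, 180].

## Interface

Orientations are given as a 3x3 rotation matrix whose columns are the frame's x, y, z axes.
In Python, from rig import read_state, optics, bot gives the robot as it stands. The module is installed in compiled form; this text tells all that it offers.
- The arm moves only by the tool send_rows, never from a script. Its argument "commands" is a list of rows, each a list of 7 numbers: the turn, a rotation vector about the tool's x, y, z in units of 5 degrees (1.0 is 5 degrees), then the shift along the tool's x, y, z in units of 30 mm (1.0 is 30 mm), then the opening, from 0 (shut) to 1 (fully open). In form: [[rx, ry, rz, tx, ty, tz, gripper], ...]. A call has 1 to 20 rows; each row is the pose to reach, as a shift and turn from the pose commanded when the call began, along the tool's axes at that moment; what a row does not reach only later rows make up. A row lasts 1/12 s, in which the tool goes at most 41.7 mm and 7.16 degrees, less where a joint would pass 70% of its speed; a pose out of reach is approached as far as the arm can. A call with a gripper value outside its range is refused whole. The fingers move at their own pace and stop on an object; the grip force is fixed at half the most. Time passes only in rows, so rows that repeat a pose let the fingers close. It gives the time, the measured TCP pose, the force, the opening and the grip force at its end, in the units of the state.
- read_state(): the state, without advancing time (a new reading comes with each control period).
- optics.capture(name): name is "side" or "top" or "wrist"; returns a dict with "image" (384x512x3 uint8, blue, green, red), "intrinsics" (3x3 intrinsics, pixels), "extrinsics" (4x4, takes a point from world to camera coordinates); the wrist camera has in their place "T_tool_cam" (4x4, takes a point from camera to tool coordinates, whose origin is the TCP and whose axes are the flange's). Camera axes: x right, y down, z forward; pixel columns grow to the right and rows downward; lengths in m; the calibration is good to about 2 mm. A picture is of the moment at which its call begins: read the wrist's pose just before it. There is no depth.
- bot.hand_in(): hands the job in; it is judged then, once.
The state is a dict: "time_s": time; "joint_positions": joint angles; "qvel": joint speeds; "tau": joint torques, N m; "position": TCP position; "tcp_rot": TCP orientation; "force": force on the tool from outside, world axes, zero at the start; "moment": the same for the moment, N m; "opening": opening from 0.0 (shut) to 1.0 (fully open); "grasp_force": force on a finger pad.
Only numpy, scipy, OpenCV 4.12 (cv2) and the standard library are available. Lean on these libraries where they do the work, as an engineer would, in place of code of your own. Each camera call takes 0.05 s, during which the arm holds its last target. There are 200 camera calls.

## Task

The scale has been checked, and its four brass check weights stand in a row in the grey carrier, in mixed order. Move them one by one into the wooden block so that the row there runs in order of size, each weight standing upright, fully down in the recess bored for it. Leave the two kiwis, the marker pen and the secateurs where they lie.

Things in the scene. Friction and masses are not known exactly. Their poses are not given: they have to be found in the camera images.
- weight_500: the largest of the four brass check weights, 500 g: a squat upright cylinder 46 mm in diameter and 32 mm high with a round knob on top (20 mm in diameter over its upper 14 mm, on a thinner neck; knob and neck together 22 mm tall, whole height 54 mm). Origin: centre of its underside; z up its axis; round, so its yaw means nothing
- weight_200: the second largest of the four brass check weights, 200 g: a squat upright cylinder 34 mm in diameter and 23 mm high with a round knob on top (16 mm in diameter over its upper 12 mm, on a thinner neck; knob and neck together 20 mm tall, whole height 43 mm). Origin: centre of its underside; z up its axis; round, so its yaw means nothing
- weight_100: the second smallest of the four brass check weights, 100 g: a squat upright cylinder 26 mm in diameter and 20 mm high with a round knob on top (13 mm in diameter over its upper 10 mm, on a thinner neck; knob and neck together 18 mm tall, whole height 38 mm). Origin: centre of its underside; z up its axis; round, so its yaw means nothing
- weight_50: the smallest of the four brass check weights, 50 g: a squat upright cylinder 19 mm in diameter and 18 mm high with a round knob on top (11 mm in diameter over its upper 9 mm, on a thinner neck; knob and neck together 17 mm tall, whole height 35 mm). Origin: centre of its underside; z up its axis; round, so its yaw means nothing
- recess_500 (a point): centre of the felt floor of the largest recess in the wooden block, the one bored for the 500 g weight: round, 52 mm in diameter, 14 mm deep, mouth chamfered 3 mm. The floor lies 18 mm above the table, the rim 32 mm. Axes as the block's: y runs along the row of recesses, z up
- recess_200 (a point): centre of the felt floor of the second largest recess in the wooden block, the one bored for the 200 g weight: round, 40 mm in diameter, 14 mm deep, mouth chamfered 3 mm. The floor lies 18 mm above the table, the rim 32 mm. Axes as the block's: y runs along the row of recesses, z up
- recess_100 (a point): centre of the felt floor of the second smallest recess in the wooden block, the one bored for the 100 g weight: round, 32 mm in diameter, 14 mm deep, mouth chamfered 3 mm. The floor lies 18 mm above the table, the rim 32 mm. Axes as the block's: y runs along the row of recesses, z up
- recess_50 (a point): centre of the felt floor of the smallest recess in the wooden block, the one bored for the 50 g weight: round, 25 mm in diameter, 14 mm deep, mouth chamfered 3 mm. The floor lies 18 mm above the table, the rim 32 mm. Axes as the block's: y runs along the row of recesses, z up
- weight_block: the bench block: a hardwood block fixed on the table, 76 x 246 x 32 mm, with a row of four round recesses of falling size. Origin: centre of its underside; y along the row towards the largest recess; the recesses stand at y = +87 (largest), +29, -29, -87 mm (smallest), x = 0
- carrier: the carrier: a grey plastic tray fixed on the table, 68 x 250 x 22 mm, with four equal round wells in a row, 54 mm across, 12 mm deep (floor 10 mm above the table), 60 mm apart, and a low wire grip at each end. Origin: centre of its underside; y along the row. At the start each well holds one weight, in any order, up to 3 mm off its centre
- loose_kiwi: a bystander: kiwi fruit, 49 x 72 x 44 mm, lying between the two racks; origin at its underside
- culled_kiwi: a bystander: another kiwi fruit, 57 x 70 x 48 mm, lying at the left of the table near the crate; origin at its underside
- pen: a bystander: blue and white marker pen, 16 x 128 x 18 mm, lying between the two racks; origin at its underside
- snips: a bystander: red and white handled secateurs lying flat, 58 x 176 x 19 mm; origin at the centre of the underside
Not all that is in view belongs to the job. Leave any blue, purple or turquoise look-alike of the weight_500 alone.

How it is judged (in metres and radians):
At the end, for the whole second after the job is handed in: Each of the four weights stands upright (within 0.1 rad) and at rest in its own recess of the block, the middle of its underside within 8 mm of the middle of the recess floor (distance between weight_500 and recess_500 below 0.008 m and angle between each of weight_500, weight_200, weight_100, weight_50's own z axis and vertical below 0.1 rad and linear speed of each of weight_500, weight_200, weight_100, weight_50 below 0.02 m/s and distance between weight_200 and recess_200 below 0.008 m and distance between weight_100 and recess_100 below 0.008 m and distance between weight_50 and recess_50 below 0.008 m); the robot touches nothing.
It fails at once if a bystander (a kiwi, the marker pen or the secateurs) is pushed more than 4 cm from its place (distance of any of loose_kiwi, culled_kiwi, pen, snips from where it was at the start of the episode above 0.04 m).
It also fails if it takes over 118 s, if anything falls off the work surface, if the arm or the gripper's body presses on something with over 40 N, if the wrist force passes 120 N, or if a joint passes its speed limit or range.

## Working session

There is one attempt and no reset: what is moved stays moved. The work goes in short steps, Python scripts to look and compute and a tool call to move; the robot and the scene stay as the last step left them, time stands still between calls to the robot, and variables do not carry over. Pictures are saved under pics/ and viewed, at most 14 in all, crops included, and the job is handed in when it is done.

Besides the shell and the picture viewer there is one more tool, called after "Request:" as name(argument=value, ...) on one line, values as JSON. send_rows: Moves the arm, as the interface text tells. Its arguments: {"type":"object","properties":{"commands":{"type":"array","items":{"type":"array","items":{"type":"number"}}}},"required":["commands"]}

```bash
mkdir -p pics; python3 - <<'E'
from rig import read_state, optics, bot
import cv2,json
s=read_state();print(s)
for n in("top","side","wrist"):
    c=optics.capture(n);cv2.imwrite(f"pics/{n}0.png",c["image"])
    print(n,{k:v.tolist() for k,v in c.items() if k!="image" })
E
```

```text
{'time_s': 0.0, 'joint_positions': array([-8.56878083e+01,  3.02772006e+01,  8.21560151e+01, -1.51327248e-03,
        6.76887766e+01, -1.02279843e+01]), 'qvel': array([-0.12043915,  0.08544183, -0.01238589,  0.0207515 , -0.04299671,
        0.13598192]), 'tau': array([-4.99649341e-04, -4.40047538e+01, -1.76593459e+01,  6.31562294e-02,
        5.82307333e-02, -1.59584233e-04]), 'position': array([ 0.15686596, -0.60419421,  0.19909267]), 'tcp_rot': array([[ 9.67969344e-01,  2.51068348e-01, -1.84458966e-04],
       [ 2.51068166e-01, -9.67967084e-01,  2.12130025e-03],
       [ 3.54041142e-04, -2.09966538e-03, -9.99997733e-01]]), 'force': array([ 0.04769024,  0.15053107, -0.18300176]), 'moment': array([0.02188539, 0.03524359, 0.00653617]), 'grasp_force': 0.0, 'opening': 1.0012755851616666}
top {'intrinsics': [[347.64219328510353, 0.0, 257.14495908241855], [0.0, 347.64219328510353, 189.46653347015894], [0.0, 0.0, 1.0]], 'extrinsics': [[-0.13902388800431056, -0.9902888032345688, -0.0006668976012956961, 0.03907463160702918], [-0.9693476607674267, 0.13622171835502417, -0.2044718954113799, 0.5
[... 289 characters left out ...]
5, -0.23177127838696718, 0.024013830477351783, 0.4969190034694627], [-0.10659197008123043, 0.3508490871241116, -0.9303456723059333, 0.09050418292939473], [0.20720217531079663, -0.9072965295751154, -0.36589652357931113, 1.2000644088928314], [0.0, 0.0, 0.0, 1.0]]}
wrist {'intrinsics': [[293.8918821366059, 0.0, 252.6127819197347], [0.0, 293.8918821366059, 191.71949055768724], [0.0, 0.0, 1.0]], 'T_tool_cam': [[0.0009869888469535963, -0.9670090365134093, -0.25474016007379136, 0.07006015602493787], [0.9999995063675409, 0.0009836036415379265, 0.00014067177322506626, 0.0005890737911311561], [0.00011453247320351567, -0.25474017316725134, 0.9670095299721863, -0.185092391963832], [0.0, 0.0, 0.0, 1.0]]}
```

View pics/top0.png

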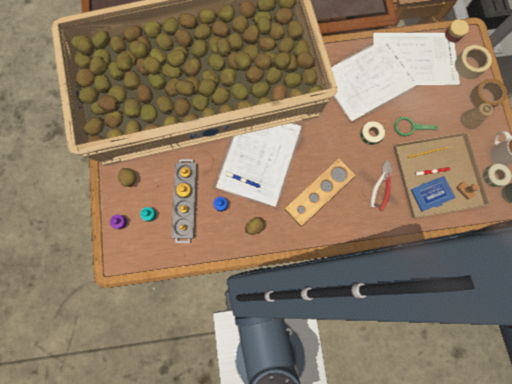

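View pics/side0.png

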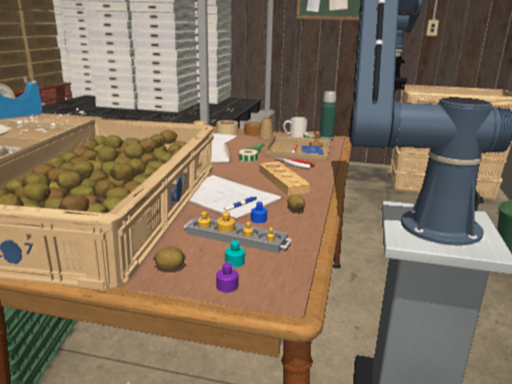

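The top view shows the carrier at columns 173-197, rows 158-242, with brass knobs near (185,172), (183,189), (183,209) and (183,228). The block runs from (297,212), the small end, to (345,172), the large end. The blue look-alike is at (221,204), a kiwi at (255,226), and the crate edge runs close above the carrier. I'll measure these next.

```bash
cat > h.py <<'E'
import numpy as np, cv2
from rig import read_state, optics, bot
def grab(n,save=None):
    s=read_state(); c=optics.capture(n); K=c["intrinsics"]
    if n=="wrist":
        T=np.eye(4);T[:3,:3]=s["tcp_rot"];T[:3,3]=s["position"];W=T@c["T_tool_cam"]
    else: W=np.linalg.inv(c["extrinsics"])
    if save: cv2.imwrite(f"pics/{save}.png",c["image"])
    return c["image"],np.array(K),W
def ray(p,z,K,W):
    d=W[:3,:3]@np.linalg.inv(K)@[p[0],p[1],1]; o=W[:3,3]
    return o+d*(z-o[2])/d[2]
def proj(P,K,W):
    q=np.linalg.inv(W)@np.append(P,1); q=K@q[:3]; return q[:2]/q[2]
def blobs(m,amin):
    n,l,st,ce=cv2.connectedComponentsWithStats(m.astype(np.uint8))
    return [(ce[i],st[i]) for i in range(1,n) if st[i][4]>=amin]
E
python3 - <<'E'
from h import *
for n in("top","side"):
    im,K,W=grab(n); hsv=cv2.cvtColor(im,cv2.COLOR_BGR2HSV)
    if n=="top":
        cr=im[150:250,160:360]; cv2.imwrite("pics/topcrop.png",cv2.resize(cr,None,fx=4,fy=4,interpolation=cv2.INTER_CUBIC))
        for p in[(185,160),(183,241),(286,209),(341,160),(355,172),(299,224),(322,111),(183,189)]: print(p,ray(p,.022,K,W).round(3))
        print("crate near edge base",ray((210,142),0,K,W),ray((85,157),0,K,W))
    m=cv2.inRange(hsv,(15,150,110),(30,255,255))
    for c,s in blobs(m,8):
        print(n,c.round(1),s, ray(c,.04,K,W).round(3))
E
```

```text
(185, 160) [0.649 0.193 0.022]
(183, 241) [0.382 0.225 0.022]
(286, 209) [ 0.438 -0.117  0.022]
(341, 160) [ 0.577 -0.325  0.022]
(355, 172) [ 0.529 -0.364  0.022]
(299, 224) [ 0.384 -0.151  0.022]
(322, 111) [ 0.759 -0.293  0.022]
(183, 189) [0.551 0.209 0.022]
crate near edge base [0.70900621 0.10447699 0.        ] [ 7.14924351e-01  5.34570749e-01 -2.22044605e-16]
top [500.   89.2] [486  79  21  25  62] [ 0.745 -0.91   0.04 ]
top [426.8 152. ] [408 147  39  11  79] [ 0.56  -0.607  0.04 ]
top [184.9 171.9] [181 168   9   9  71] [0.603 0.194 0.04 ]
top [183.3 189.6] [177 183  14  14 150] [0.545 0.204 0.04 ]
top [ 91.5 188. ] [ 91 184   2   8  10] [0.592 0.499 0.04 ]
top [183.7 208.6] [180 206   8   6  36] [0.483 0.209 0.04 ]
top [182.8 227.3] [181 225   5   5  18] [0.424 0.218 0.04 ]
top [ 95.9 230.6] [ 93 226   7  10  23] [0.451 0.491 0.04 ]
top [ 97.4 245.3] [ 96 243   4   6   9] [0.405 0.488 0.04 ]
top [298.8 251.8] [296 250   7   5  17] [ 0.297 -0.134  0.04 ]
top [ 97.6 255.9] [ 97 253   3   6   8] [0.372 0.489 0.04 ]
top [227.4 263.7] [225 261   5   7  11] [0.292 0.092 0.04 ]
to
[... 2123 characters left out ...]
   7  17] [0.44  0.612 0.04 ]
side [148.7 330.6] [145 329   8   4  12] [0.54  0.643 0.04 ]
side [222.8 331.3] [218 328  10   8  18] [0.424 0.613 0.04 ]
side [202.1 339.8] [183 330  42  16  90] [0.449 0.641 0.04 ]
side [165.2 333.9] [160 332  11   4  18] [0.511 0.643 0.04 ]
side [213.8 334.5] [211 333   7   4  12] [0.435 0.624 0.04 ]
side [234.8 335. ] [233 333   5   6   9] [0.403 0.617 0.04 ]
side [176.8 336.1] [172 334  11   4  17] [0.491 0.643 0.04 ]
side [243.1 336. ] [239 334  11   5  20] [0.389 0.615 0.04 ]
side [237.3 345.9] [226 343  24   6  49] [0.392 0.64  0.04 ]
side [265.1 343.5] [263 342   4   4   8] [0.351 0.624 0.04 ]
side [277.8 350. ] [277 347   2   6   8] [0.329 0.633 0.04 ]
```

View pics/topcrop.png

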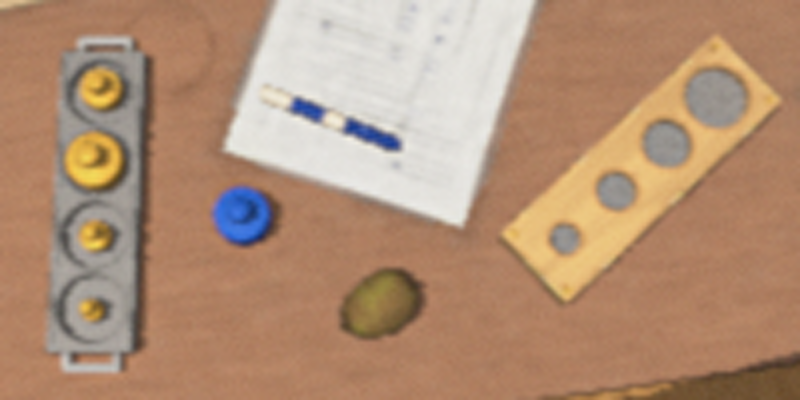

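The row order from far to near is 200, 500, 100, 50. The block's recesses run from small (near) to large (far right). I'll move above the block and look with the wrist camera, with tool x turned back along the row.

Request:
send_rows(commands=[[0,0,-21.9,13.5,-9.1,-1.7,1],[0,0,-21.9,13.5,-9.1,-1.7,1],[0,0,-21.9,13.5,-9.1,-1.7,1],[0,0,-21.9,13.5,-9.1,-1.7,1],[0,0,-21.9,13.5,-9.1,-1.7,1],[0,0,-21.9,13.5,-9.1,-1.7,1],[0,0,-21.9,13.5,-9.1,-1.7,1],[0,0,-21.9,13.5,-9.1,-1.7,1],[0,0,-21.9,13.5,-9.1,-1.7,1],[0,0,-21.9,13.5,-9.1,-1.7,1],[0,0,-21.9,13.5,-9.1,-1.7,1],[0,0,-21.9,13.5,-9.1,-1.7,1],[0,0,-21.9,13.5,-9.1,-1.7,1],[0,0,-21.9,13.5,-9.1,-1.7,1],[0,0,-21.9,13.5,-9.1,-1.7,1],[0,0,-21.9,13.5,-9.1,-1.7,1],[0,0,-21.9,13.5,-9.1,-1.7,1],[0,0,-21.9,13.5,-9.1,-1.7,1],[0,0,-21.9,13.5,-9.1,-1.7,1]])

```text
time_s: 1.83
position: [0.4803, -0.239, 0.251]
tcp_rot: [[-0.559, 0.829, -0.0], [0.829, 0.559, 0.0], [0.0, 0.0, -1.0]]
force: [-0.1, -0.5, 0.4]
opening: 1.004
grasp_force: 0.0
```

```bash
python3 - <<'E'
from h import *
im,K,W=grab("wrist","w1");print(read_state()["position"],W[:3,3], read_state()["joint_positions"].round(1))
hsv=cv2.cvtColor(im,cv2.COLOR_BGR2HSV)
m=cv2.inRange(hsv,(0,0,60),(179,60,190))
for c,s in blobs(m,150):
    if s[4]<6000: print(c.round(1),s,ray(c,.032,K,W).round(4))
for n in["top"]:
    im,K,W=grab(n)
E
```

```text
[ 0.48033024 -0.23907624  0.25103571] [ 0.44225095 -0.18185021  0.43611204] [-38.4  20.   91.2  -0.   68.8 -72.4]
[354.7  24.2] [314   0  85  51 423] [ 0.4867 -0.022   0.032 ]
[479.4  49.7] [459   0  41 105 718] [0.6354 0.0437 0.032 ]
[342.7 148.5] [308  75  75 149 752] [ 0.57   -0.1503  0.032 ]
[253.2  98.3] [245  90  18  18 252] [ 0.4317 -0.1646  0.032 ]
[253.7 141.7] [243 131  22  22 376] [ 0.4638 -0.2108  0.032 ]
[254.2 182.4] [241 170  27  25 520] [ 0.4961 -0.2575  0.032 ]
[254.7 220.2] [238 206  34  30 789] [ 0.5285 -0.3039  0.032 ]
[195.7 291.3] [182 271  30  39 594] [ 0.5183 -0.453   0.032 ]
[378.7 344.6] [342 342  95   8 463] [ 0.82   -0.3698  0.032 ]
```

View pics/w1.png

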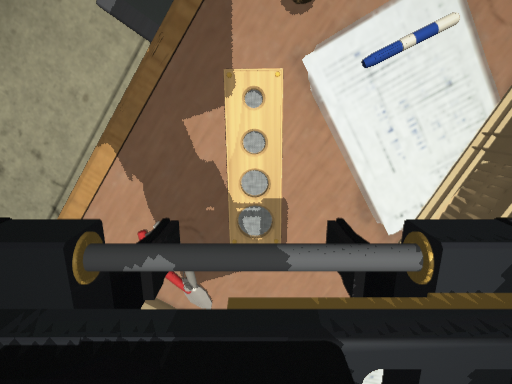

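The wrist view shows the four grey recesses at (253,98), (254,142), (254,182) and (255,220), in line with the tool x axis. Their spacing fits the felt floor at z=0.018. Next is the carrier: I'll compute the recess fit and the move in the same step.

```bash
cat > /tmp/a.py <<'E'
from h import *
im,K,W=grab("wrist")
px=[(253.2,98.3),(253.7,141.7),(254.2,182.4),(254.7,220.2)]
P=np.array([ray(p,.018,K,W)[:2] for p in px]); t=np.array([-87,-29,29,87])/1e3
A=np.c_[t,np.ones(4)]; X=np.linalg.lstsq(A,P,rcond=None)[0]
print(P.round(4),"dir",X[0],np.linalg.norm(X[0]),"yaw",np.degrees(np.arctan2(X[0][1],X[0][0])),"c",X[1]);
u=X[0]/np.linalg.norm(X[0]); print("rec",[(X[1]+u*a).round(4).tolist() for a in t], (P-A@X).round(4).tolist())
s=read_state()
d=s["tcp_rot"].T@(np.array([.5,.21,.25])-s["position"]); print("go",d/.03)
E
python3 /tmp/a.py
```

```text
[[ 0.4313 -0.164 ]
 [ 0.4645 -0.212 ]
 [ 0.4981 -0.2602]
 [ 0.5315 -0.3083]] dir [ 0.57657463 -0.82908124] 1.0098584137788578 yaw -55.18377973718672 c [ 0.48135554 -0.23611847]
rec [[0.4317, -0.1647], [0.4648, -0.2123], [0.4979, -0.2599], [0.531, -0.3075]] [[0.0001, -0.0001], [-0.0001, 0.0001], [0.0, -0.0001], [0.0, -0.0]]
go [12.04462472  8.91424294  0.03522269]
```

Request:
send_rows(commands=[[0,0,-9.7,12,8.9,0,1],[0,0,-9.7,12,8.9,0,1],[0,0,-9.7,12,8.9,0,1],[0,0,-9.7,12,8.9,0,1],[0,0,-9.7,12,8.9,0,1],[0,0,-9.7,12,8.9,0,1],[0,0,-9.7,12,8.9,0,1],[0,0,-9.7,12,8.9,0,1],[0,0,-9.7,12,8.9,0,1],[0,0,-9.7,12,8.9,0,1],[0,0,-9.7,12,8.9,0,1],[0,0,-9.7,12,8.9,0,1],[0,0,-9.7,12,8.9,0,1],[0,0,-9.7,12,8.9,0,1],[0,0,-9.7,12,8.9,0,1]])

```text
time_s: 3.23
position: [0.5001, 0.2075, 0.251]
tcp_rot: [[-0.991, 0.131, -0.0], [0.131, 0.991, -0.001], [0.0, -0.001, -1.0]]
force: [-0.0, -0.1, -0.9]
opening: 0.999
grasp_force: 0.0
```

```bash
python3 - <<'E'
from h import *
im,K,W=grab("wrist","w2");s=read_state();print(s["position"],s["tcp_rot"].round(3).tolist(),W[:3,3], s["joint_positions"].round(1))
hsv=cv2.cvtColor(im,cv2.COLOR_BGR2HSV)
m=cv2.inRange(hsv,(12,120,70),(35,255,255))
for c,st in blobs(m,60): print(c.round(1),st,ray(c,.04,K,W).round(4))
E
```

```text
[0.5002151  0.20735364 0.25101984] [[-0.991, 0.132, -0.0], [0.132, 0.991, -0.0], [0.0, -0.0, -1.0]] [0.43203822 0.21632579 0.43607033] [ 10.7  20.4  90.5  -0.   69.1 -71.7]
[142.5  20.3] [   0    0  361   54 7316] [0.3058 0.0986 0.04  ]
[458.2 105.9] [ 445    0   29  220 4379] [0.4564 0.4812 0.04  ]
[ 81.7 111.3] [  61   91   43   41 1228] [ 0.3994 -0.0036  0.04  ]
[256.9 110.1] [251 104  13  14 144] [0.4276 0.2224 0.04  ]
[  8.9 140. ] [  0 132  17  20 100] [ 0.4226 -0.1102  0.04  ]
[255.9 154.6] [247 146  19  18 261] [0.4847 0.2137 0.04  ]
[  8.2 168.8] [  0 152  22  35 143] [ 0.4599 -0.1243  0.04  ]
[256.3 197.2] [241 180  32  35 891] [0.544  0.2067 0.04  ]
[385.2 225.8] [ 367  207   37   36 1094] [0.6106 0.385  0.04  ]
[255.  234.2] [244 224  23  20 386] [0.5991 0.1977 0.04  ]
[ 83.3 257.8] [ 72 232  30  52 762] [ 0.6031 -0.0594  0.04  ]
[421.9 257.9] [404 232  30  52 758] [0.6687 0.4379 0.04  ]
[379.2 301.9] [ 227  293  285   16 3650] [0.7357 0.3736 0.04  ]
[373.8 377.3] [363 369  20  15 211] [0.8799 0.3615 0.04  ]
```

View pics/w2.png

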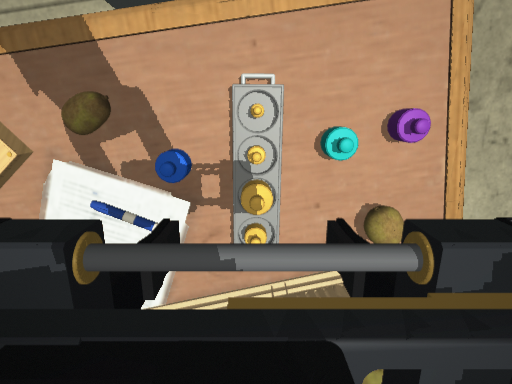

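The wrist view shows the 50 g at (257,110), 100 g at (256,155), 500 g at (256,197) and 200 g at (255,234, partly behind the rod). The spacings are about 58 mm, as expected. First, the 50 g: move over it, descend and grip the knob.

Request:
send_rows(commands=[[0,0,0,1.3,0.1,0.5,0.5],[0,0,0,2.46,0.18,1.5,0.5],[0,0,0,2.46,0.18,2.7,0.5],[0,0,0,2.46,0.18,3.9,0.5],[0,0,0,2.46,0.18,5.0,0.5],[0,0,0,2.46,0.18,5.9,0.5],[0,0,0,2.46,0.18,6.5,0.5],[0,0,0,2.46,0.18,6.9,0.5],[0,0,0,2.46,0.18,7.1,0.5],[0,0,0,2.46,0.18,7.3,0.5],[0,0,0,2.46,0.18,7.3,0.5]])

```text
time_s: 4.2
position: [0.4279, 0.223, 0.0316]
tcp_rot: [[-0.991, 0.131, -0.001], [0.131, 0.991, -0.0], [0.001, -0.0, -1.0]]
force: [0.2, 0.1, -0.1]
opening: 0.502
grasp_force: 0.0
```

```bash
python3 - <<'E'
from h import *
im,K,W=grab("wrist");s=read_state();print(s["position"],s["force"])
cv2.imwrite("pics/w3.png",cv2.resize(im[160:340,120:400],None,fx=2.5,fy=2.5))
im,K,W=grab("side"); cv2.imwrite("pics/s3.png",cv2.resize(im[170:270,180:320],None,fx=5,fy=5))
E
```

```text
[0.428118   0.22323476 0.03221203] [-0.5519041  -0.21765503  0.49006629]
```

View pics/s3.png

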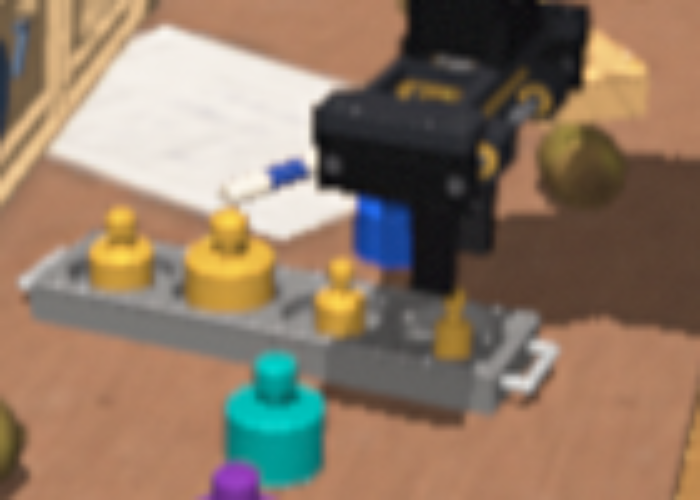

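```bash
python3 - <<'E'
from h import *
im,K,W=grab("side");s=read_state();p=s["position"];R=s["tcp_rot"]
f=lambda P:((proj(P,K,W)-[180,170])*5).round()
print("tcp",f(p))
for sg in(-1,1): print(sg,f(p+R[:,1]*sg*.022), f(p+R[:,1]*sg*.029))
print("knob top/body mid if at tcp",f([p[0],p[1],.045]),f([p[0],p[1],.019]))
E
```

```text
tcp [448. 311.]
-1 [462. 293.] [467. 287.]
1 [432. 329.] [427. 336.]
knob top/body mid if at tcp [449. 288.] [447. 336.]
```

View pics/w3.png

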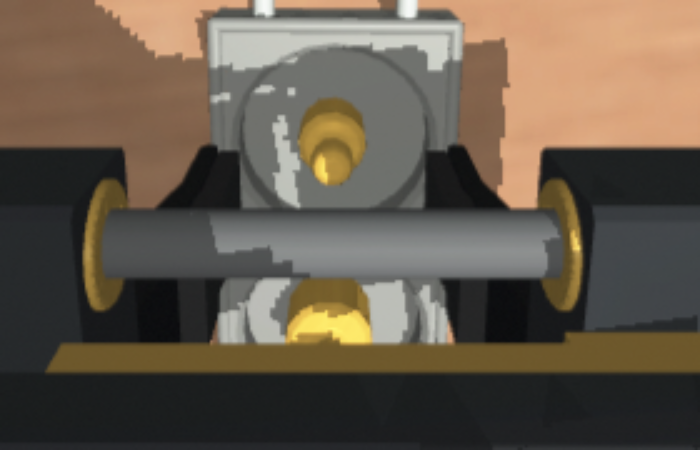

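The side view shows the fingers straddling the 50 g knob, with open tips about 19 mm higher than shut ones. The wrist crop shows the knob top at full-image pixel (253,224). I'll check that against the TCP.

```bash
python3 - <<'E'
from h import *
im,K,W=grab("wrist");s=read_state();p=s["position"];R=s["tcp_rot"]
for q,z in[((253.2,224),.045),((252.8,215),.028)]:
    d=R.T@(ray(q,z,K,W)-p); print(d.round(4))
print(proj([p[0],p[1],.045],K,W),proj([p[0],p[1],.028],K,W))
E
```

```text
[ 0.0021  0.     -0.0121]
[ 0.0021 -0.0002  0.0049]
[253.15750184 227.15044352] [253.09187278 217.87944578]
```

Request:
send_rows(commands=[[0,0,0,0.06,0,0,0.5],[0,0,0,0.06,0,0,0],[0,0,0,0.06,0,0,0],[0,0,0,0.06,0,0,0],[0,0,0,0.06,0,0,0],[0,0,0,0.06,0,0,0],[0,0,0,0.06,0,0,0],[0,0,0,0.06,0,0,0],[0,0,0,0.06,0,-0.3,0],[0,0,0,0.06,0,-1.0,0],[0,0,0,0.06,0,-2.0,0],[0,0,0,0.06,0,-3.0,0],[0,0,0,0.06,0,-3.0,0]])

```text
time_s: 5.48
position: [0.4294, 0.225, 0.1272]
tcp_rot: [[-0.992, 0.13, 0.01], [0.13, 0.992, 0.003], [-0.01, 0.004, -1.0]]
force: [0.4, 1.2, 0.2]
opening: 0.004
grasp_force: 0.0
```

```bash
python3 - <<'E'
from h import *
im,K,W=grab("wrist");s=read_state();print(s["position"],s["force"],s["opening"],s["grasp_force"])
cv2.imwrite("pics/w4.png",im)
im,K,W=grab("side"); cv2.imwrite("pics/s4.png",cv2.resize(im[140:270,180:320],None,fx=4,fy=4))
E
```

```text
[0.42826956 0.22463134 0.12526332] [-0.40731077 -0.57614215 -0.55380913] 0.005799962804327564 0.0
```

View pics/s4.png

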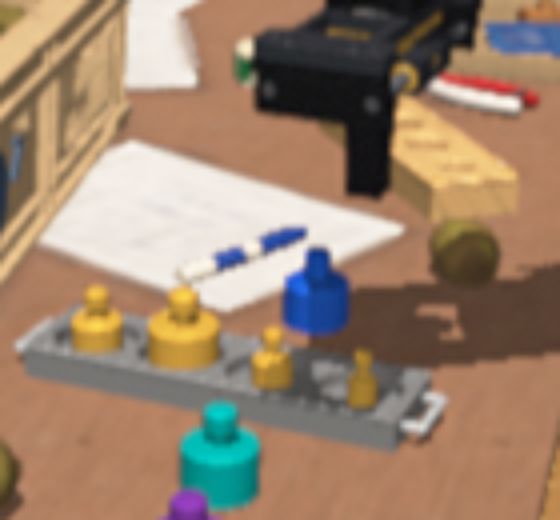

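The grasp missed: the 50 g is still standing and the fingers are shut above it. I'll compare the shut tip's pixel with the reported TCP.

```bash
python3 - <<'E'
from h import *
im,K,W=grab("side");s=read_state();p=s["position"];R=s["tcp_rot"]
for d in(0,-.0095,.0095): print(d,proj(p+R[:,0]*d,K,W))
for z in(-.02,-.015,-.01,-.005):print(z,proj(p+R[:,2]*z,K,W))
g=im[:,:,:].max(2); print(g[180:206,264:280:2])
hsv=cv2.cvtColor(im,cv2.COLOR_BGR2HSV)
m=cv2.inRange(hsv,(12,120,70),(35,255,255))
for c,st in blobs(m[205:260,190:290],40): print((c+[190,205]).round(1),st)
print("weight50 expected knob top, base",proj([.4262,.2235,.045],K,W),proj([.4262,.2235,.010],K,W))
E
```

```text
0 [271.93487062 198.14138794]
-0.0095 [268.14055557 197.51928618]
0.0095 [275.75162545 198.76716884]
-0.02 [272.24874696 190.22499219]
-0.015 [272.16986169 192.21458783]
-0.01 [272.09125486 194.19716097]
-0.005 [272.01292499 196.17274872]
[[180 171  23  22  19  20  20  89]
 [183 162  21  21  19  23  19  85]
 [183 152  20  22  18  20  20  97]
 [181 147  19  20  21  23  19 105]
 [181 144  20  21  20  20  17 107]
 [180 143  17  21  23  20  20 106]
 [179 145  20  19  23  21  19 107]
 [181 141  19  18  20  20  18 126]
 [178 132  38  22  17  16  50 153]
 [173 145  99  71  59  41 106 172]
 [173 164 148 135 128 101 152 178]
 [195 178 169 168 168 154 171 176]
 [231 216 194 178 172 172 173 173]
 [244 241 231 212 187 175 168 169]
 [245 245 244 239 228 207 179 172]
 [243 243 243 244 244 238 225 202]
 [240 239 240 242 244 245 244 236]
 [239 237 237 240 243 245 246 245]
 [237 237 238 241 243 243 238 231]
 [236 238 241 243 242 235 218 184]
 [239 241 243 242 234 214 180 158]
 [243 242 241 231 210 180 160 158]
 [245 240 229 206 175 161 160 165]
 [244 227 200 172 157 162 165 170]
 [234 197 169 155 159 166 169 171]
 [208 167 157 159 169 170 172 173]]
[203.7 219.9] [  8   6  13  17 168]
[225.4 222.8] [ 27   7  19  20 282]
[247.6 229.5] [ 53  15  10  17 123]
[270.1 234.2] [77 21  7 16 89]
weight50 expected knob top, base [270.63417794 227.7161273 ] [270.13655832 240.59299391]
```

The shut tips show about 21 mm above the reported TCP, roughly at the grasp point. So I should aim about 20 mm lower. I'll open, go down again with care, and check from the side.

Request:
send_rows(commands=[[0,0,0,0,0,0.3,0.45],[0,0,0,0,0,0.6,0.45],[0,0,0,0,0,1.0,0.45],[0,0,0,0,0,1.7,0.45],[0,0,0,0,0,2.4,0.45],[0,0,0,0,0,2.9,0.45],[0,0,0,0,0,3.2,0.45],[0,0,0,0,0,3.4,0.45],[0,0,0,0,0,3.5,0.45],[0,0,0,0,0,3.6,0.45],[0,0,0,0,0,3.7,0.45],[0,0,0,0,0,3.7,0.45]])

```text
time_s: 6.63
position: [0.4261, 0.224, 0.011]
tcp_rot: [[-0.992, 0.13, 0.0], [0.13, 0.992, 0.0], [-0.0, 0.0, -1.0]]
force: [0.4, 0.4, 0.4]
opening: 0.455
grasp_force: 0.0
```

```bash
python3 - <<'E'
from h import *
im,K,W=grab("side");s=read_state();p=s["position"];R=s["tcp_rot"];print(p,s["force"])
cv2.imwrite("pics/s5.png",cv2.resize(im[190:260,220:310],None,fx=7,fy=7))
for sg in(-1,1): print(((proj(p+R[:,1]*sg*.02-R[:,2]*.021,K,W)-[220,190])*7).round())
E
```

```text
[0.42612951 0.22400444 0.01130362] [ 0.55460609 -0.14753619 -0.28332302]
[372. 274.]
[334. 322.]
```

View pics/s5.png

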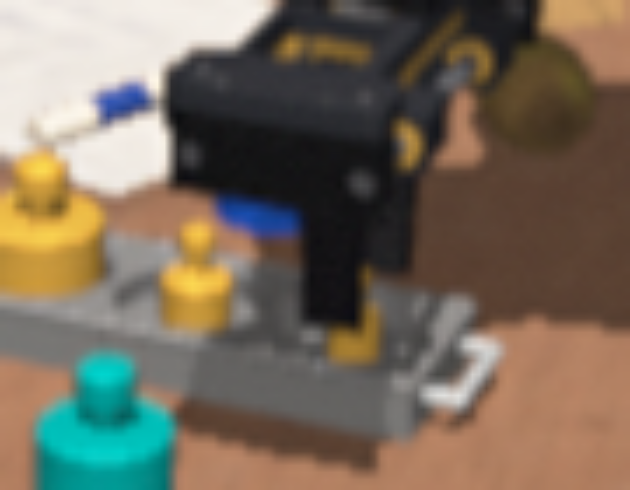

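The tips now sit at body-top height on either side of the knob, where predicted. Closing and lifting.

Request:
send_rows(commands=[[0,0,0,0,0,0,0],[0,0,0,0,0,0,0],[0,0,0,0,0,0,0],[0,0,0,0,0,0,0],[0,0,0,0,0,0,0],[0,0,0,0,0,0,0],[0,0,0,0,0,0,0],[0,0,0,0,0,-0.2,0],[0,0,0,0,0,-0.6,0],[0,0,0,0,0,-1.2,0],[0,0,0,0,0,-2.0,0],[0,0,0,0,0,-3.0,0],[0,0,0,0,0,-4.0,0],[0,0,0,0,0,-4.0,0]])

```text
time_s: 7.85
position: [0.4293, 0.225, 0.1361]
tcp_rot: [[-0.992, 0.129, 0.01], [0.129, 0.992, 0.003], [-0.01, 0.004, -1.0]]
force: [1.2, 0.3, -0.5]
opening: 0.104
grasp_force: 30.0
```

```bash
cat > goto.py <<'E'
import sys
from h import *
from scipy.spatial.transform import Rotation as Ro
# goto.py x y z yaw: units from the present measured pose
x,y,z,yaw=map(float,sys.argv[1:5]); s=read_state(); R=s["tcp_rot"]
c,n=np.cos(np.radians(yaw)),np.sin(np.radians(yaw))
G=np.array([[c,n,0],[n,-c,0],[0,0,-1]])
print("opening",s["opening"],"gf",s["grasp_force"],"pos",s["position"].round(4),"t",s["time_s"])
print("shift",(R.T@(np.array([x,y,z])-s["position"])/.03).round(2),"turn",np.degrees(Ro.from_matrix(R.T@G).as_rotvec()).round(2)/5)
E
python3 goto.py .4317 -.1647 .15 124.8
```

```text
opening 0.10445939402434305 gf 29.999844431877136 pos [0.4293 0.225  0.1361] t 7.85
shift [ -1.77 -12.87  -0.5 ] turn [0.09  0.086 9.552]
```

Gripped with 30 N. Carry it over to recess 50.

Request:
send_rows(commands=[[0,0,1.0,-0.14,-1.0,0,0],[0,0,2.2,-0.33,-2.3,0,0],[0,0,9.54,-1.87,-12.83,0,0],[0,0,9.54,-1.87,-12.83,0,0],[0,0,9.54,-1.87,-12.83,0,0],[0,0,9.54,-1.87,-12.83,0,0],[0,0,9.54,-1.87,-12.83,0,0],[0,0,9.54,-1.87,-12.83,0,0],[0,0,9.54,-1.87,-12.83,0,0],[0,0,9.54,-1.87,-12.83,0,0],[0,0,9.54,-1.87,-12.83,0,0],[0,0,9.54,-1.87,-12.83,0,0],[0,0,9.54,-1.87,-12.83,0,0],[0,0,9.54,-1.87,-12.83,0,0],[0,0,9.54,-1.87,-12.83,0,0]])

```text
time_s: 9.1
position: [0.431, -0.1633, 0.1309]
tcp_rot: [[-0.573, 0.82, -0.001], [0.82, 0.573, 0.001], [0.001, -0.0, -1.0]]
force: [0.2, -0.2, -0.6]
opening: 0.108
grasp_force: 30.0
```

```bash
python3 goto.py .4317 -.1647 .04 124.8; python3 - <<'E'
from h import *
im,K,W=grab("wrist")
cv2.imwrite("pics/w6.png",cv2.resize(im[40:340,130:380],None,fx=2,fy=2))
E
```

```text
opening 0.10793455956738757 gf 29.999998211860657 pos [ 0.431  -0.1633  0.1309] t 9.1
shift [-0.06 -0.01  3.03] turn [-0.004 -0.016  0.032]
```

View pics/w6.png

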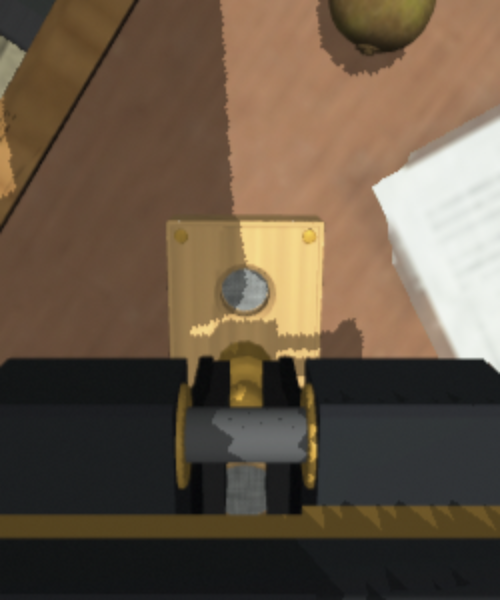

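The 50 g hangs upright in the pads (crop 245,375), and recess 50 is visible at crop (245,290), full image (252.5,185). I'll check that point by ray, then lower.

```bash
python3 - <<'E'
from h import *
im,K,W=grab("wrist");s=read_state();R=s["tcp_rot"]
r=ray((252.5,185),.018,K,W);print(r,(R.T@(r-s["position"])/.03).round(2), ray((254,375/2+40),.14,K,W))
E
```

```text
[ 0.43300476 -0.16533262  0.018     ] [-0.08  0.01  3.77] [ 0.43317451 -0.16383399  0.14      ]
```

Request:
send_rows(commands=[[0,0,0,-0.07,0,0.6,0],[0,0,0,-0.07,0,1.5,0],[0,0,0,-0.07,0,2.4,0],[0,0,0,-0.07,0,2.9,0],[0,0,0,-0.07,0,3.1,0],[0,0,0,-0.07,0,3.2,0],[0,0,0,-0.07,0,3.3,0],[0,0,0,-0.07,0,3.4,0],[0,0,0,-0.07,0,3.5,0],[0,0,0,-0.07,0,3.6,0],[0,0,0,-0.07,0,3.66,0],[0,0,0,-0.07,0,3.66,0]])

```text
time_s: 10.2
position: [0.4325, -0.1663, 0.0215]
tcp_rot: [[-0.571, 0.821, -0.001], [0.821, 0.571, 0.0], [0.001, -0.0, -1.0]]
force: [-0.3, 2.5, 0.4]
opening: 0.109
grasp_force: 30.0
```

Request:
send_rows(commands=[[0,0,0,0,0,0.05,0],[0,0,0,0,0,0.09,0],[0,0,0,0,0,0.09,0.08],[0,0,0,0,0,0.09,0.3],[0,0,0,0,0,0.09,0.3],[0,0,0,0,0,0.09,0.3],[0,0,0,0,0,-0.3,0.3],[0,0,0,0,0,-1.0,0.3],[0,0,0,0,0,-2.0,0.4],[0,0,0,0,0,-3.3,0.4],[0,0,0,0,0,-4.6,0.5],[0,0,0,0,0,-4.6,0.5]])

```text
time_s: 11.2
position: [0.4376, -0.17, 0.1659]
tcp_rot: [[-0.571, 0.821, 0.013], [0.821, 0.572, -0.009], [-0.015, 0.006, -1.0]]
force: [1.0, 0.1, 0.2]
opening: 0.458
grasp_force: 0.0
```

```bash
python3 goto.py .484 .2145 .15 172.5; python3 - <<'E'
from h import *
im,K,W=grab("wrist")
cv2.imwrite("pics/w7.png",cv2.resize(im[40:240,180:330],None,fx=3,fy=3))
m=cv2.inRange(cv2.cvtColor(im,cv2.COLOR_BGR2HSV),(15,190,100),(30,255,255))
im,K,W=grab("side")
print(proj([.4317,-.1647,.018+.035],K,W),proj([.4317,-.1647,.032],K,W))
cv2.imwrite("pics/s7.png",cv2.resize(im[140:220,240:330],None,fx=6,fy=6))
a=cv2.imread("pics/w7.png");b=cv2.imread("pics/s7.png");h=600
c=np.zeros((600,540+330,3),np.uint8);a=cv2.resize(a,(330,440));c[:440,:330]=a;c[:480,330:]=b;cv2.imwrite("pics/c7.png",cv2.resize(c[:480],None,fx=.9,fy=.9))
E
```

```text
opening 0.4584026151886034 gf 0.0 pos [ 0.4376 -0.17    0.1659] t 11.2
shift [9.64 8.59 0.43] turn [-0.014  0.192 -9.528]
[293.75796446 174.58632158] [293.40713672 180.72923699]
```

View pics/c7.png

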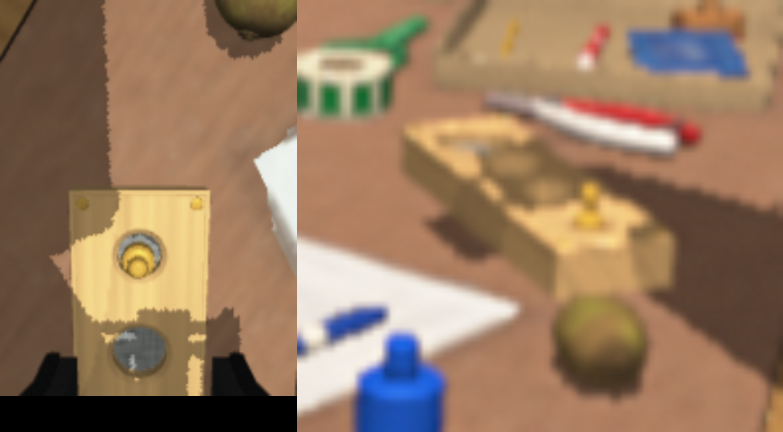

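The 50 g is seated in its recess. Next is the 100 g: travel back and hover over it.

Request:
send_rows(commands=[[0,0,-9.54,9.38,8.68,0.3,0.5],[0,0,-9.54,9.38,8.68,0.3,0.5],[0,0,-9.54,9.38,8.68,0.3,0.5],[0,0,-9.54,9.38,8.68,0.3,0.5],[0,0,-9.54,9.38,8.68,0.3,0.5],[0,0,-9.54,9.38,8.68,0.3,0.5],[0,0,-9.54,9.38,8.68,0.3,0.5],[0,0,-9.54,9.38,8.68,0.3,0.5],[0,0,-9.54,9.38,8.68,0.3,0.5],[0,0,-9.54,9.38,8.68,0.3,0.5],[0,0,-9.54,9.38,8.68,0.3,0.5],[0,0,-9.54,9.38,8.68,1.3,0.5],[0,0,-9.54,9.38,8.68,2.3,0.5],[0,0,-9.54,9.38,8.68,3.3,0.5],[0,0,-9.54,9.38,8.68,3.3,0.5],[0,0,-9.54,9.38,8.68,3.3,0.5]])

```text
time_s: 12.63
position: [0.4837, 0.211, 0.0585]
tcp_rot: [[-0.991, 0.132, -0.006], [0.132, 0.991, -0.002], [0.006, -0.002, -1.0]]
force: [-0.2, 0.4, 0.3]
opening: 0.499
grasp_force: 0.0
```

```bash
cat > knob.py <<'E'
import sys
from h import *
# knob.py h_body h_whole: brass under the gripper; body front edge and knob seen from the wrist, in tool axes (mm)
hb,hw=float(sys.argv[1]),float(sys.argv[2])
im,K,W=grab("wrist",sys.argv[3]);s=read_state();p=s["position"];R=s["tcp_rot"]
print("pos",p.round(4),"force",s["force"].round(1))
m=cv2.inRange(cv2.cvtColor(im,cv2.COLOR_BGR2HSV),(12,110,50),(35,255,255))
m[:,:170]=0;m[:,340:]=0
for c,st in blobs(m,60):
    print(c.round(1),st[:4].tolist(),"at body",(R.T@(ray(c,.01+hb,K,W)-p)*1e3).round(1),"at top",(R.T@(ray(c,.01+hw,K,W)-p)*1e3).round(1))
print("tcp axis: top",proj([p[0],p[1],.01+hw],K,W),"body",proj([p[0],p[1],.01+hb],K,W))
cv2.imwrite(f"pics/{sys.argv[3]}.png",cv2.resize(im[100:300,180:330],None,fx=3,fy=3))
E
python3 knob.py .020 .038 w8
```

```text
pos [0.4854 0.2116 0.06  ] force [ 0.1  0.3 -0.6]
[253.8   8.3] [244, 0, 27, 20] at body [136.8  -0.4  30.3] at top [131.1  -0.5  12.3]
[313.3  12.2] [273, 0, 67, 31] at body [134.5  38.2  30.2] at top [129.   34.9  12.2]
[184.6  16.5] [170, 10, 36, 13] at body [132.  -45.6  30.3] at top [126.8 -41.8  12.3]
[254.6  37.3] [239, 18, 29, 33] at body [1.197e+02 1.000e-01 3.020e+01] at top [115.5   0.   12.2]
[228.4  32.5] [220, 28, 16, 9] at body [122.6 -17.2  30.3] at top [118.1 -15.8  12.3]
[330.9  36.8] [322, 31, 18, 14] at body [120.   50.6  30.2] at top [115.7  46.3  12.2]
[313.2  37.8] [304, 34, 19, 9] at body [119.4  38.9  30.2] at top [115.2  35.6  12.2]
[211.8  50.8] [204, 45, 19, 12] at body [111.4 -28.5  30.3] at top [107.9 -26.2  12.3]
[294.9  55.1] [274, 45, 45, 19] at body [108.8  27.2  30.2] at top [105.5  24.8  12.2]
[172.9  55.1] [170, 46, 8, 18] at body [108.8 -54.8  30.3] at top [105.5 -50.2  12.3]
[327.7  64.7] [317, 59, 23, 14] at body [102.9  49.6  30.2] at top [100.1  45.3  12.2]
[326.3  90.4] [310, 81, 30, 24] at body [86.4 49.7 30.1] at top [85.  45.4 12.1]
[178.8 121.8] [170, 110, 21, 24] at body [ 65.2 -53.5  30.2] at top [ 65.6 -49.1  12.2]
[313.3 129.5] [308, 123, 12, 14] at body [60.  42.1 30.1] at top [60.8 38.5 12.1]
[201.8 138.1] [193, 133, 18, 11] at body [ 53.8 -37.7  30.2] at top [ 55.1 -34.6  12.2]
[331.3 137.4] [324, 133, 16, 10] at body [54.4 55.3 30.1] at top [55.7 50.6 12.1]
[257.  207.8] [241, 190, 33, 36] at body [ 1.5  2.3 30. ] at top [ 7.2  2.  12. ]
[255.8 294.6] [170, 271, 170, 38] at body [-73.7   1.6  29.9] at top [-61.7   1.4  11.9]
tcp axis: top [254.1688167  217.53990318] body [254.10151475 209.65764032]
```

View pics/w8.png

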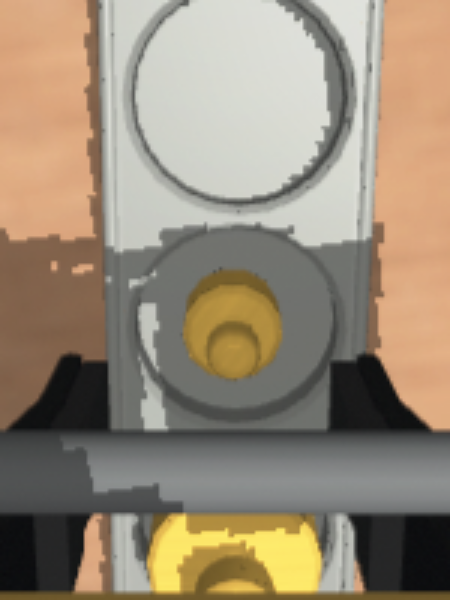

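The wrist crop shows the 100 g knob at full-image (257.7,216.7), against the TCP axis at (254.2,217.5). So I'll shift 2 mm along tool y, then descend, grip and lift.

Request:
send_rows(commands=[[0,0,0,0.02,0.07,0.4,0.45],[0,0,0,0.02,0.07,0.9,0.45],[0,0,0,0.02,0.07,1.2,0.45],[0,0,0,0.02,0.07,1.4,0.45],[0,0,0,0.02,0.07,1.6,0.45],[0,0,0,0.02,0.07,1.6,0],[0,0,0,0.02,0.07,1.6,0],[0,0,0,0.02,0.07,1.6,0],[0,0,0,0.02,0.07,1.6,0],[0,0,0,0.02,0.07,1.6,0],[0,0,0,0.02,0.07,1.6,0],[0,0,0,0.02,0.07,1.6,0],[0,0,0,0.02,0.07,1.4,0],[0,0,0,0.02,0.07,1.0,0],[0,0,0,0.02,0.07,0.3,0],[0,0,0,0.02,0.07,-0.6,0],[0,0,0,0.02,0.07,-1.6,0],[0,0,0,0.02,0.07,-2.4,0],[0,0,0,0.02,0.07,-2.4,0],[0,0,0,0.02,0.07,-2.4,0]])

```text
time_s: 14.35
position: [0.4862, 0.2154, 0.1338]
tcp_rot: [[-0.992, 0.13, 0.003], [0.13, 0.992, 0.001], [-0.003, 0.001, -1.0]]
force: [-0.5, -0.2, -0.8]
opening: 0.129
grasp_force: 30.0
```

```bash
python3 goto.py .4648 -.2123 .132 124.8
```

```text
opening 0.1291081467666938 gf 29.999735355377197 pos [0.4862 0.2154 0.1338] t 14.35
shift [ -1.14 -14.23   0.05] turn [0.028 0.03  9.55 ]
```

Request:
send_rows(commands=[[0,0,1.0,-0.08,-1.0,0,0],[0,0,2.2,-0.18,-2.3,0,0],[0,0,9.55,-1.16,-14.25,0,0],[0,0,9.55,-1.16,-14.25,0,0],[0,0,9.55,-1.16,-14.25,0,0],[0,0,9.55,-1.16,-14.25,0,0],[0,0,9.55,-1.16,-14.25,0,0],[0,0,9.55,-1.16,-14.25,0,0],[0,0,9.55,-1.16,-14.25,0,0],[0,0,9.55,-1.16,-14.25,0,0],[0,0,9.55,-1.16,-14.25,0,0],[0,0,9.55,-1.16,-14.25,0,0],[0,0,9.55,-1.16,-14.25,0,0],[0,0,9.55,-1.16,-14.25,0,0],[0,0,9.55,-1.16,-14.25,1,0],[0,0,9.55,-1.16,-14.25,1.7,0],[0,0,9.55,-1.16,-14.25,1.7,0],[0,0,9.55,-1.16,-14.25,1.7,0]])

```text
time_s: 15.85
position: [0.4632, -0.2107, 0.0802]
tcp_rot: [[-0.572, 0.82, -0.004], [0.82, 0.572, 0.003], [0.005, -0.001, -1.0]]
force: [0.8, -0.2, -0.8]
opening: 0.129
grasp_force: 30.0
```

```bash
python3 goto.py .4651 -.2129 .022 124.8
```

```text
opening 0.12937979927370236 gf 29.999801516532898 pos [ 0.4632 -0.2107  0.0802] t 15.85
shift [-0.1   0.01  1.94] turn [-0.016 -0.054  0.022]
```

Request:
send_rows(commands=[[0,0,0,0,0,0.5,0],[0,0,0,0,0,1.0,0],[0,0,0,0,0,1.3,0],[0,0,0,0,0,1.4,0],[0,0,0,0,0,1.5,0],[0,0,0,0,0,1.6,0],[0,0,0,0,0,1.7,0],[0,0,0,0,0,1.8,0],[0,0,0,0,0,1.9,0],[0,0,0,0,0,1.97,0],[0,0,0,0,0,1.97,0]])

```text
time_s: 16.77
position: [0.4642, -0.2132, 0.0218]
tcp_rot: [[-0.571, 0.821, -0.001], [0.821, 0.571, 0.0], [0.001, -0.0, -1.0]]
force: [-1.1, -0.7, -1.1]
opening: 0.134
grasp_force: 30.0
```

Request:
send_rows(commands=[[0,0,0,0,0,0.06,0],[0,0,0,0,0,0.06,0.11],[0,0,0,0,0,0.06,0.3],[0,0,0,0,0,0.06,0.3],[0,0,0,0,0,0.06,0.3],[0,0,0,0,0,-0.3,0.3],[0,0,0,0,0,-1.0,0.3],[0,0,0,0,0,-2.0,0.4],[0,0,0,0,0,-3.3,0.4],[0,0,0,0,0,-4.6,0.5],[0,0,0,0,0,-4.6,0.5],[0,0,0,0,0,-4.6,0.5]])

```text
time_s: 17.77
position: [0.466, -0.2143, 0.1632]
tcp_rot: [[-0.571, 0.821, 0.006], [0.821, 0.571, -0.004], [-0.007, 0.002, -1.0]]
force: [-0.6, -0.6, -1.0]
opening: 0.486
grasp_force: 0.0
```

```bash
python3 goto.py .5455 .2065 .15 172.5;python3 - <<'E'
from h import *
im,K,W=grab("wrist")
cv2.imwrite("pics/w9.png",cv2.resize(im[60:240,170:340],None,fx=3,fy=3))
E
```

```text
opening 0.48589073075025974 gf 0.0 pos [ 0.466  -0.2143  0.1632] t 17.7667
shift [10.01 10.18  0.4 ] turn [-8.00e-03  8.20e-02 -9.54e+00]
```

View pics/w9.png

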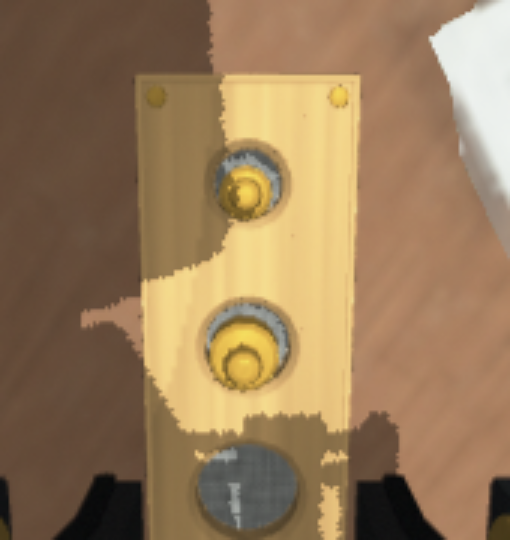

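The crop shows both the 50 g and 100 g standing down in their recesses. Now the 500 g. I'll measure it numerically, since the picture budget is nearly used.

Request:
send_rows(commands=[[0,0,-9.54,9.94,10.2,0.1,0.5],[0,0,-9.54,9.94,10.2,0.1,0.5],[0,0,-9.54,9.94,10.2,0.1,0.5],[0,0,-9.54,9.94,10.2,0.1,0.5],[0,0,-9.54,9.94,10.2,0.1,0.5],[0,0,-9.54,9.94,10.2,0.1,0.5],[0,0,-9.54,9.94,10.2,0.1,0.5],[0,0,-9.54,9.94,10.2,0.1,0.5],[0,0,-9.54,9.94,10.2,0.1,0.5],[0,0,-9.54,9.94,10.2,0.1,0.5],[0,0,-9.54,9.94,10.2,0.1,0.5],[0,0,-9.54,9.94,10.2,0.1,0.5],[0,0,-9.54,9.94,10.2,1.1,0.5],[0,0,-9.54,9.94,10.2,2.1,0.5],[0,0,-9.54,9.94,10.2,2.9,0.5],[0,0,-9.54,9.94,10.2,2.9,0.5],[0,0,-9.54,9.94,10.2,2.9,0.5],[0,0,-9.54,9.94,10.2,2.9,0.5]])

```text
time_s: 19.32
position: [0.5459, 0.2051, 0.0736]
tcp_rot: [[-0.991, 0.132, 0.0], [0.132, 0.991, -0.0], [-0.0, -0.0, -1.0]]
force: [0.3, -0.1, 1.0]
opening: 0.496
grasp_force: 0.0
```

```bash
python3 knob.py .032 .054 w10 | grep -E "pos|axis|, (1[6-9]|20)[0-9], "; python3 - <<'E'
from h import *
im,K,W=grab("wrist");s=read_state();p=s["position"];R=s["tcp_rot"]
g=cv2.inRange(cv2.cvtColor(im,cv2.COLOR_BGR2HSV),(12,110,50),(35,255,255))
for r in range(170,236,4):
    c=np.where(g[r,200:310])[0]+200
    print(r,(c.min(),c.max(),len(c)) if len(c) else None)
# expected outline of body top & underside rows if centred on TCP
for z in(.042,.022):
  for a in(-.023,.023): print(z,a,proj(np.r_[p[:2]+R[:2,0]*a,z],K,W).round(1),proj(np.r_[p[:2]+R[:2,1]*a,z],K,W).round(1))
E
```

```text
pos [0.5466 0.2055 0.0744] force [-0.4  0.3  0.8]
[254.5 202.8] [226, 172, 58, 62] at body [ 3.3  0.8 32.4] at top [10.   0.6 10.3]
[307.7 178.1] [301, 174, 16, 9] at body [22.8 40.8 32.3] at top [27.5 36.6 10.3]
[254.4 302.7] [170, 293, 170, 16] at body [-85.    0.9  32.5] at top [-69.4   0.7  10.5]
tcp axis: top [253.59096828 216.44831543] body [253.50053491 206.86992476]
170 None
174 (np.int64(241), np.int64(304), 30)
178 (np.int64(235), np.int64(309), 47)
182 (np.int64(232), np.int64(275), 44)
186 (np.int64(202), np.int64(277), 55)
190 (np.int64(229), np.int64(279), 51)
194 (np.int64(227), np.int64(305), 57)
198 (np.int64(227), np.int64(306), 60)
202 (np.int64(225), np.int64(303), 60)
206 (np.int64(226), np.int64(282), 57)
210 (np.int64(226), np.int64(282), 57)
214 (np.int64(227), np.int64(298), 57)
218 (np.int64(230), np.int64(279), 50)
222 (np.int64(232), np.int64(276), 45)
226 (np.int64(237), np.int64(272), 36)
230 (np.int64(244), np.int64(264), 21)
234 None
0.042 -0.023 [253.2 233.5] [223.6 205.9]
0.042 0.023 [253.3 176.9] [282.9 206. ]
0.022 -0.023 [253.2 224.4] [225.9 198.7]
0.022 0.023 [253.2 171.8] [280.6 198.7]
```

The 500 g outline (rows 172-233, columns 226-282) matches one centred on the TCP to within 1 mm. Descend, grip, lift.

Request:
send_rows(commands=[[0,0,0,0.01,0.02,0.4,0.45],[0,0,0,0.01,0.02,0.9,0.45],[0,0,0,0.01,0.02,1.2,0.45],[0,0,0,0.01,0.02,1.4,0.45],[0,0,0,0.01,0.02,1.63,0.45],[0,0,0,0.01,0.02,1.63,0],[0,0,0,0.01,0.02,1.63,0],[0,0,0,0.01,0.02,1.63,0],[0,0,0,0.01,0.02,1.63,0],[0,0,0,0.01,0.02,1.63,0],[0,0,0,0.01,0.02,1.63,0],[0,0,0,0.01,0.02,1.63,0]])

```text
time_s: 20.42
position: [0.5458, 0.2069, 0.0247]
tcp_rot: [[-0.991, 0.13, 0.001], [0.13, 0.991, -0.0], [-0.001, 0.0, -1.0]]
force: [0.9, -0.2, 2.0]
opening: 0.22
grasp_force: 30.0
```

Request:
send_rows(commands=[[0,0,0,0,0,-0.2,0],[0,0,0,0,0,-0.6,0],[0,0,0,0,0,-1.2,0],[0,0,0,0,0,-2.0,0],[0,0,0,0,0,-2.9,0],[0,0,0,0,0,-3.7,0],[0,0,0,0,0,-4.0,0],[0,0,0.5,-0.04,-0.4,-4.0,0],[0,0,1.1,-0.11,-1.1,-4.0,0],[0,0,1.8,-0.2,-2.0,-4.0,0],[0,0,2.5,-0.3,-3.0,-4.0,0],[0,0,3.2,-0.4,-4.1,-4.0,0],[0,0,3.9,-0.52,-5.2,-4.0,0],[0,0,4.6,-0.64,-6.3,-4.0,0],[0,0,5.3,-0.75,-7.4,-4.0,0],[0,0,6.0,-0.87,-8.5,-4.0,0],[0,0,6.7,-0.98,-9.6,-4.0,0],[0,0,7.3,-1.1,-10.7,-4.0,0],[0,0,7.9,-1.2,-11.8,-4.0,0],[0,0,8.3,-1.3,-12.9,-4.0,0]])

```text
time_s: 22.08
position: [0.5311, -0.1833, 0.1424]
tcp_rot: [[-0.653, 0.758, -0.004], [0.758, 0.653, 0.002], [0.004, -0.002, -1.0]]
force: [-0.6, -0.8, -4.8]
opening: 0.22
grasp_force: 30.0
```

```bash
python3 goto.py .531 -.308 .145 124.8
```

```text
opening 0.21950276592198517 gf 29.999757707118988 pos [ 0.5311 -0.1833  0.1424] t 22.0833
shift [-3.15 -2.71 -0.09] turn [-0.022 -0.046  1.188]
```

Request:
send_rows(commands=[[0,0,0.3,-0.7,-0.6,0,0],[0,0,0.6,-1.4,-1.3,0,0],[0,0,0.9,-2.1,-1.9,0,0],[0,0,1.1,-2.7,-2.4,0,0],[0,0,1.2,-3.12,-2.8,0.3,0],[0,0,1.2,-3.12,-2.8,1.0,0],[0,0,1.2,-3.12,-2.8,1.7,0],[0,0,1.2,-3.12,-2.8,2.0,0],[0,0,1.2,-3.12,-2.8,2.0,0],[0,0,1.2,-3.12,-2.8,2.0,0],[0,0,1.2,-3.12,-2.8,2.0,0]])

```text
time_s: 23.0
position: [0.5319, -0.3077, 0.0847]
tcp_rot: [[-0.574, 0.819, 0.001], [0.819, 0.574, -0.001], [-0.001, 0.0, -1.0]]
force: [-0.0, -0.2, -4.6]
opening: 0.217
grasp_force: 30.0
```

```bash
python3 goto.py .531 -.308 .0327 124.8; python3 - <<'E'
from h import *
# recess 200 seen now against the estimate; grey blobs on the block
im,K,W=grab("wrist"); s=read_state();print(s["position"])
m=cv2.inRange(cv2.cvtColor(im,cv2.COLOR_BGR2HSV),(0,0,40),(179,70,190)); m[:,:200]=0;m[:,310:]=0
for c,st in blobs(m,200): print(c.round(1),st,ray(c,.018,K,W).round(4))
E
```

```text
opening 0.2171741323388874 gf 29.999054074287415 pos [ 0.5319 -0.3077  0.0847] t 23.0
shift [ 0.01 -0.03  1.73] turn [0.002 0.012 0.042]
[ 0.53226071 -0.30794551  0.08525164]
[251.4 125.4] [ 229  102   46   48 1755] [ 0.4973 -0.2593  0.018 ]
[250.2 180.2] [ 223  166   57   35 1014] [ 0.5233 -0.2983  0.018 ]
[252.8 257.2] [ 205  244   96   28 2559] [ 0.5679 -0.3577  0.018 ]
```

Request:
send_rows(commands=[[0,0,0,0.02,-0.03,0.4,0],[0,0,0,0.02,-0.03,0.8,0],[0,0,0,0.02,-0.03,1.0,0],[0,0,0,0.02,-0.03,1.1,0],[0,0,0,0.02,-0.03,1.2,0],[0,0,0,0.02,-0.03,1.3,0],[0,0,0,0.02,-0.03,1.4,0],[0,0,0,0.02,-0.03,1.5,0],[0,0,0,0.02,-0.03,1.6,0],[0,0,0,0.02,-0.03,1.68,0],[0,0,0,0.02,-0.03,1.68,0]])

```text
time_s: 23.97
position: [0.53, -0.3074, 0.0333]
tcp_rot: [[-0.573, 0.819, -0.001], [0.819, 0.573, 0.001], [0.001, -0.0, -1.0]]
force: [1.3, -0.6, -4.7]
opening: 0.218
grasp_force: 30.0
```

The 500 g is down in its recess. Release it and go to the 200 g.

Request:
send_rows(commands=[[0,0,0,0,0,0.04,0],[0,0,0,0,0,0.04,0.2],[0,0,0,0,0,0.04,0.4],[0,0,0,0,0,0.04,0.4],[0,0,0,0,0,0.04,0.4],[0,0,0,0,0,-0.3,0.4],[0,0,0,0,0,-1.0,0.4],[0,0,0,0,0,-2.0,0.4],[0,0,0,0,0,-3.3,0.5],[0,0,0,0,0,-4.5,0.5],[0,0,0,0,0,-4.5,0.5]])

```text
time_s: 24.88
position: [0.5349, -0.3113, 0.1782]
tcp_rot: [[-0.574, 0.819, 0.013], [0.819, 0.574, -0.011], [-0.017, 0.004, -1.0]]
force: [0.3, 0.2, 0.2]
opening: 0.486
grasp_force: 0.0
```

Request:
send_rows(commands=[[0,0,-9.54,12.4,11.7,0,0.5],[0,0,-9.54,12.4,11.7,0,0.5],[0,0,-9.54,12.4,11.7,0,0.5],[0,0,-9.54,12.4,11.7,0,0.5],[0,0,-9.54,12.4,11.7,0,0.5],[0,0,-9.54,12.4,11.7,0,0.5],[0,0,-9.54,12.4,11.7,0,0.5],[0,0,-9.54,12.4,11.7,0,0.5],[0,0,-9.54,12.4,11.7,0,0.5],[0,0,-9.54,12.4,11.7,0,0.5],[0,0,-9.54,12.4,11.7,0,0.5],[0,0,-9.54,12.4,11.7,0,0.5],[0,0,-9.54,12.4,11.7,0,0.5],[0,0,-9.54,12.4,11.7,1,0.5],[0,0,-9.54,12.4,11.7,2,0.5],[0,0,-9.54,12.4,11.7,3,0.5],[0,0,-9.54,12.4,11.7,3.4,0.5],[0,0,-9.54,12.4,11.7,3.4,0.5],[0,0,-9.54,12.4,11.7,3.4,0.5]])

```text
time_s: 26.47
position: [0.605, 0.198, 0.0673]
tcp_rot: [[-0.992, 0.128, 0.0], [0.128, 0.992, -0.0], [-0.0, -0.0, -1.0]]
force: [0.6, -0.0, 0.4]
opening: 0.498
grasp_force: 0.0
```

```bash
python3 knob.py .023 .043 w11 | grep -E "pos|axis|, (1[6-9]|2[0-3])[0-9], "; python3 - <<'E'
from h import *
im,K,W=grab("wrist");s=read_state();p=s["position"];R=s["tcp_rot"];print(p)
g=cv2.inRange(cv2.cvtColor(im,cv2.COLOR_BGR2HSV),(12,110,50),(35,255,255))
for r in range(174,240,4):
    c=np.where(g[r,215:295])[0]+215
    print(r,(int(c.min()),int(c.max()),len(c)) if len(c) else None)
for z in(.033,.012):
  for a in(-.017,.017): print(z,a,proj(np.r_[p[:2]+R[:2,0]*a,z],K,W).round(1),proj(np.r_[p[:2]+R[:2,1]*a,z],K,W).round(1))
E
```

```text
pos [0.606  0.1982 0.0684] force [ 0.  -0.4  0.2]
[306.5 167.5] [298, 162, 20, 12] at body [30.9 40.1 35.3] at top [34.3 36.4 15.3]
[188.1 202.4] [170, 179, 41, 49] at body [  3.2 -50.9  35.4] at top [  9.2 -46.3  15.3]
[251.5 205.8] [231, 183, 42, 46] at body [ 0.5 -1.4 35.4] at top [ 6.7 -1.3 15.4]
[321.5 215.9] [297, 186, 43, 57] at body [-7.8 53.8 35.5] at top [-0.8 48.9 15.4]
[177.3 237.9] [170, 232, 17, 11] at body [-26.6 -61.2  35.4] at top [-17.9 -55.6  15.4]
[254.  302.6] [170, 297, 170, 12] at body [-86.4   0.8  35.6] at top [-72.3   0.6  15.6]
tcp axis: top [253.33492919 214.74638959] body [253.26947037 206.28284567]
[0.60637911 0.19833133 0.06894651]
174 None
178 None
182 (245, 256, 12)
186 (239, 264, 26)
190 (236, 267, 32)
194 (233, 269, 37)
198 (232, 270, 39)
202 (231, 271, 41)
206 (231, 272, 42)
210 (231, 271, 41)
214 (232, 270, 39)
218 (235, 268, 34)
222 (239, 264, 26)
226 (247, 255, 9)
230 None
234 None
238 None
0.033 -0.017 [253.1 225.3] [231.4 205.1]
0.033 0.017 [253.1 184. ] [274.7 205.1]
0.012 -0.017 [253.  216.4] [233.1 197.6]
0.012 0.017 [253.1 178.2] [272.9 197.7]
```

The 200 g outline (rows 182-227, columns 231-272) is centred 2 mm back along tool x and 1.4 mm along −y. Correct, descend and grip.

Request:
send_rows(commands=[[0,0,0,-0.07,-0.05,0.4,0.45],[0,0,0,-0.07,-0.05,0.9,0.45],[0,0,0,-0.07,-0.05,1.2,0.45],[0,0,0,-0.07,-0.05,1.5,0.45],[0,0,0,-0.07,-0.05,1.77,0.45],[0,0,0,-0.07,-0.05,1.77,0],[0,0,0,-0.07,-0.05,1.77,0],[0,0,0,-0.07,-0.05,1.77,0],[0,0,0,-0.07,-0.05,1.77,0],[0,0,0,-0.07,-0.05,1.77,0],[0,0,0,-0.07,-0.05,1.77,0],[0,0,0,-0.07,-0.05,1.77,0]])

```text
time_s: 27.57
position: [0.607, 0.1968, 0.0143]
tcp_rot: [[-0.992, 0.127, 0.001], [0.127, 0.992, 0.0], [-0.001, 0.001, -1.0]]
force: [0.4, 1.0, 1.0]
opening: 0.167
grasp_force: 30.0
```

Request:
send_rows(commands=[[0,0,0,0,0,-0.2,0],[0,0,0,0,0,-0.6,0],[0,0,0,0,0,-1.2,0],[0,0,0,0,0,-2.0,0],[0,0,0,0,0,-2.9,0],[0,0,0,0,0,-3.7,0],[0,0,0,0,0,-4.0,0],[0,0,0.5,0.05,-0.4,-4.0,0],[0,0,1.1,0.12,-1.1,-4.0,0],[0,0,1.8,0.21,-2.0,-4.0,0],[0,0,2.5,0.32,-3.0,-4.0,0],[0,0,3.3,0.44,-4.1,-4.0,0],[0,0,4.1,0.56,-5.2,-4.0,0],[0,0,4.9,0.68,-6.3,-4.0,0],[0,0,5.7,0.8,-7.4,-4.0,0],[0,0,6.5,0.92,-8.5,-4.0,0],[0,0,7.3,1.04,-9.6,-4.0,0],[0,0,8.1,1.15,-10.7,-4.0,0],[0,0,8.9,1.27,-11.8,-4.0,0],[0,0,9.58,1.4,-12.9,-4.0,0]])

```text
time_s: 29.23
position: [0.5145, -0.1832, 0.1336]
tcp_rot: [[-0.568, 0.823, -0.001], [0.823, 0.568, 0.0], [0.001, -0.0, -1.0]]
force: [-0.1, -0.7, -1.1]
opening: 0.171
grasp_force: 30.0
```

```bash
python3 goto.py .4977 -.26 .134 124.8
```

```text
opening 0.17110505463501194 gf 29.999213218688965 pos [ 0.5145 -0.1832  0.1336] t 29.2333
shift [-1.79 -1.92 -0.01] turn [-0.004 -0.008 -0.04 ]
```

Request:
send_rows(commands=[[0,0,0,-0.7,-0.75,0,0],[0,0,0,-1.4,-1.5,0,0],[0,0,0,-1.79,-1.92,0.2,0],[0,0,0,-1.79,-1.92,0.8,0],[0,0,0,-1.79,-1.92,1.5,0],[0,0,0,-1.79,-1.92,2.0,0],[0,0,0,-1.79,-1.92,2.0,0],[0,0,0,-1.79,-1.92,2.0,0],[0,0,0,-1.79,-1.92,2.0,0]])

```text
time_s: 29.98
position: [0.4993, -0.2591, 0.0744]
tcp_rot: [[-0.571, 0.821, 0.001], [0.821, 0.571, -0.001], [-0.001, 0.0, -1.0]]
force: [1.0, -0.7, -1.3]
opening: 0.166
grasp_force: 30.0
```

```bash
python3 goto.py .4977 -.26 .0235 124.8
```

```text
opening 0.16596069792597754 gf 29.99961107969284 pos [ 0.4993 -0.2591  0.0744] t 29.9833
shift [ 0.01 -0.06  1.7 ] turn [0.002 0.01  0.   ]
```

Request:
send_rows(commands=[[0,0,0,0,-0.05,0.4,0],[0,0,0,0,-0.05,0.8,0],[0,0,0,0,-0.05,1.0,0],[0,0,0,0,-0.05,1.1,0],[0,0,0,0,-0.05,1.2,0],[0,0,0,0,-0.05,1.3,0],[0,0,0,0,-0.05,1.4,0],[0,0,0,0,-0.05,1.5,0],[0,0,0,0,-0.05,1.6,0],[0,0,0,0,-0.05,1.68,0],[0,0,0,0,-0.05,1.68,0]])

```text
time_s: 30.9
position: [0.4974, -0.2595, 0.0228]
tcp_rot: [[-0.571, 0.821, -0.001], [0.821, 0.571, 0.001], [0.001, -0.0, -1.0]]
force: [0.0, -0.6, -1.9]
opening: 0.167
grasp_force: 30.0
```

Request:
send_rows(commands=[[0,0,0,0,0,0.03,0],[0,0,0,0,0,0.03,0.15],[0,0,0,0,0,0.03,0.4],[0,0,0,0,0,0.03,0.4],[0,0,0,0,0,0.03,0.4],[0,0,0,0,0,-0.3,0.4],[0,0,0,0,0,-1.0,0.4],[0,0,0,0,0,-2.0,0.4],[0,0,0,0,0,-3.2,0.5],[0,0,0,0,0,-4.4,0.5],[0,0,0,-1.0,0,-5.6,0.5],[0,0,0,-2.0,0,-6.6,0.5],[0,0,0,-2.5,0,-7,0.5],[0,0,0,-2.5,0,-7,0.5],[0,0,0,-2.5,0,-7,0.5],[0,0,0,-2.5,0,-7,0.5],[0,0,0,-2.5,0,-7,0.5]])

```text
time_s: 32.32
position: [0.5386, -0.3192, 0.2316]
tcp_rot: [[-0.571, 0.821, -0.004], [0.821, 0.571, 0.004], [0.005, -0.001, -1.0]]
force: [-0.3, 0.4, 0.0]
opening: 0.499
grasp_force: 0.0
```

```bash
python3 - <<'E'
from h import *
im,K,W=grab("wrist");s=read_state();print(s["position"],s["time_s"],s["force"])
a=cv2.resize(im[20:250,190:330],None,fx=2.4,fy=2.4)
m=cv2.inRange(cv2.cvtColor(im,cv2.COLOR_BGR2HSV),(15,170,80),(30,255,255))
u=np.array([.571,-.821]);c0=np.array([.4814,-.2361])
for t,hb in((-.087,.018),(-.029,.02),(.029,.023),(.087,.032)):
    q=np.append(c0+u*t,.018+hb); print("body top expected",proj(q,K,W).round(1),"rim",proj(np.append(c0+u*t,.032),K,W).round(1))
im,K,W=grab("side"); b=cv2.resize(im[130:230,220:330],None,fx=4,fy=4)
c=np.zeros((552,a.shape[1]+b.shape[1],3),np.uint8);c[:a.shape[0],:a.shape[1]]=a;c[:b.shape[0],a.shape[1]:]=b;cv2.imwrite("pics/fin.png",c);print(c.shape)
E
```

```text
[ 0.53882767 -0.31934053  0.23157545] 32.3667 [0.15622607 0.09283791 0.31755773]
body top expected [252.9   8.2] rim [252.9   9.5]
body top expected [252.8  62.2] rim [252.8  63. ]
body top expected [252.8 112.4] rim [252.8 112.5]
body top expected [252.7 160.2] rim [252.7 158.2]
(552, 776, 3)
```

View pics/fin.png

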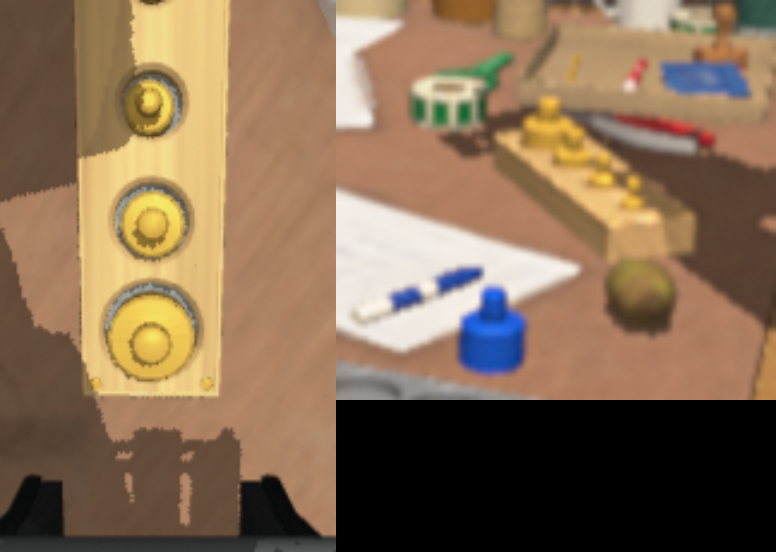

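All four weights stand in order, each down in its recess, and the bystanders are undisturbed. Handing in.

```bash
python3 -c "
from rig import bot
print(bot.hand_in())"
```

```text
the job is handed in; nothing more can be done
None
```

I handed the job in at about 32 s: in the last camera views all four weights stood upright in their own recesses, in order of size, and the bystanders in view looked undisturbed; the hand-in gave no verdict.

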